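Close the steam boiler's water filter

TASK

Close the steam boiler's water filter: put the red cap on the blue filter housing so that its two side pins go down through the two slots of the metal collar, press it in against the cartridge spring and turn it clockwise (seen from above) until it is against its stop and springs up into the locking notches, then let go. Nobody has noted how the collar is turned, so find the slots by eye or by feel; work gently, never forcing cap or collar, and leave the jars, the tin and the spool where they stand.

Things in the scene. Friction and masses are not known exactly. Their poses are not given: they have to be found in the camera images.
- cap: Loose bayonet cap, about 0.12 kg, standing nose down. Origin: centre of the nose's underside; z up. White plug, radius 24 mm, z = 0 to 24 mm, its lowest 6 mm tapering to radius 19. Red flange, radius 36, z = 24 to 30, two white dots above the pins. Red grip bar on top, 56 mm long in x, 14 wide in y, z = 30 to 64. Same after a half turn.
- cap_pins (a point): Point on the cap's axis, 12 mm above its origin, level with its pins: two round steel pins, diameter 6 mm, that stick out along the cap's +x and -x to 31 mm from the axis. Axes as the cap's.
- cap_grip (a point): Point in the middle of the cap's red grip bar, on the axis, 50 mm above the cap's origin; axes as the cap's. Grip the bar across y, from above, fingertips just over the flange (whose top is 20 mm below this point).
- filter: Blue round filter housing, fixed, 75 mm high, outer radius 38 mm, on a grey foot of radius 46. Origin: centre of its underside; z up. Brass hose stubs along +y and -y reach 60 mm from the axis, 26 mm up. In the bore sits the cartridge, on a spring: the cap's nose meets it with the cap's origin 63 mm above this origin; 5 N starts it, then 0.35 N more per mm.
- filter_rim (a point): Centre of the housing's mouth, 75 mm above its origin, axes as the housing's. Aluminium collar, bore radius 25.5 mm, flush with the rim, with two opposite slots about 10 mm wide, open at the top, each with a white dot on the rim. The collar is clamped at an unknown angle: slots 0.2 to 1.1 rad anticlockwise of +x and -x. Pins on the rim beside the slots: cap origin 66 mm above the housing's.
- filter_lock (a point): On the housing's axis, 57 mm up: here the cap's origin comes when locked. From the slots (0.05 rad of play each way) a groove runs clockwise from above; to turn, the cap's origin must be 51 (flange on rim, about 9 N) to 54 mm up. Notch centre 0.63 rad on from the slot centre, stop 0.06 farther. Let up in the notch the spring holds it at 57; before the notch it stays lower, unturned it rises to 63.
- flux_jar: Bystander: white jar with a green lid, diameter 58 mm, 50 mm high, origin at the centre of its underside
- bead_jar: Bystander: glass jar of beads with a cork, diameter 46 mm, 64 mm high, origin at the centre of its underside
- salve_tin: Bystander: round tin, diameter 62 mm, 18 mm high, origin at the centre of its underside
- spool: Bystander: wooden spool of red thread, diameter 38 mm, 45 mm high, origin at the centre of its underside
There are look-alikes about, which are no part of the job. There is more than one size of the cap; the job needs the larger.

How it is judged:
By the outcome, as a careful person would: the job done as asked, in the order asked, and still so for the second after the job is handed in, with the robot touching nothing.
It also fails if it takes over 72 s, if anything falls off the work surface, if the arm or the gripper's body presses on something with over 40 N, if the wrist force passes 120 N, or if a joint passes its speed limit or range.

ROBOT

A 6-joint arm with a two-finger parallel gripper is mounted at the origin on a cart in front of the work surface, level with it; the furniture and walls round the work are solid. World frame = base frame: x ahead of the robot, y to its left, z up, the work surface at z = 0. Lengths are in m, angles in degrees, forces in N, time in s.
With the tool pointing down it reaches from about 0.375 to 0.9 m from the base axis. Payload 3.1 kg.
Tool frame: the origin (TCP) lies between the finger pads; the fingertips stand 25 mm ahead of it and the grasp point (between the pads) lies 6 mm ahead of it; z points along the fingers, y is the line along which they close (so a half turn about z gives the same grasp; the last joint's range is limited). The gripper opens to 87 mm and grips with 3 to 60 N. Pads are 19 mm wide; open, the fingers measure 117 mm over their backs; the gripper's body (75 mm by 190 mm) begins 51 mm behind the grasp point.
Start: joints at [58.356, 30.224, 82.088, -0, 67.689, -10.227], TCP at [0.228, 0.582, 0.248] pointing down, gripper open.
Joint ranges: [-176.69, 176.69], [-43.24, 126.21], [12.49, 139.97], [-82, 262], [0, 151.66], [-163.58, 163.58]. Speed limits (degrees/s): [159.86, 159.86, 180, 180, 180, 180].

INTERFACE

Orientations are given as a 3x3 rotation matrix whose columns are the frame's x, y, z axes.
In Python, from plant import readout, viewer, ticket gives the robot as it stands. The module is installed in compiled form; this text tells all that it offers.
- The arm moves only by the tool servo_tool, never from a script. Its argument "motion" is a list of rows, each a list of 3 entries, a list of its own where there are three numbers: the turn, a rotation vector about the tool's x, y, z in degrees, then the shift along the tool's x, y, z in m, then the opening in per cent of the stroke, from 0 (shut) to 100 (fully open). A call has 1 to 20 rows; each row shifts and turns the commanded pose from where the row before left it, along the tool's axes as they then stand; what a row does not reach is not made up. A row lasts 1/10 s, in which the tool goes at most 50 mm and 8.59 degrees, less where a joint would pass 70% of its speed; a pose out of reach is approached as far as the arm can. A call is refused whole if a number of a shift passes 0.05 or a number of a turn 8.59, either way. A call with a gripper value outside its range is refused whole. The fingers move at their own pace and stop on an object; "newtons" is the grip in N (left out, the last holds). Time passes only in rows, so rows that do not move let the fingers close. It gives the time, the measured TCP pose, the force, the opening and the grip force at its end, in the units of the state.
- readout.get_obs(): the state, without advancing time (a new reading comes with each control period).
- viewer.get_image(name): name is "side" or "top" or "wrist"; returns a dict with "pixels" (384x512x3 uint8, red, green, blue), "fx", "fy", "cx", "cy" (pixels), "k1" (the pictures are not rectified: a ray, as slopes to the right and down, at radius r is drawn at 1 + k1 r^2 times it, then the intrinsics apply), "extrinsics" (4x4, takes a point from world to camera coordinates); the wrist camera has in their place "T_tool_cam" (4x4, takes a point from camera to tool coordinates, whose origin is the TCP and whose axes are the flange's). Camera axes: x right, y down, z forward; pixel columns grow to the right and rows downward; lengths in m; the calibration is good to about 2 mm. A picture is of the moment at which its call begins: read the wrist's pose just before it. There is no depth.
- ticket.close_job(): hands the job in; it is judged then, once.
The state is a dict: "time": time; "joints": joint angles; "qvel": joint speeds; "joint_torque": joint torques, N m; "tcp_pos": TCP position; "eef_rot": TCP orientation; "contact_force": force on the tool from outside, world axes, zero at the start; "torque": the same for the moment, N m; "width": finger opening in m; "grip_force": force on a finger pad.
Only numpy, scipy, OpenCV 4.12 (cv2) and the standard library are available. Lean on these libraries where they do the work, as an engineer would, in place of code of your own. Each camera call takes 0.05 s, during which the arm holds its last target. There are 200 camera calls.

## Working session

There is one attempt and no reset: what is moved stays moved. The work goes in short steps, Python scripts to look and compute and a tool call to move; the robot and the scene stay as the last step left them, time stands still between calls to the robot, and variables do not carry over. Pictures are saved under pics/ and viewed, at most 10 in all, crops included, and the job is handed in when it is done.

Besides the shell and the picture viewer there is one more tool, called after "Emit:" as a command line: name --argument value ..., lists and objects as JSON in quotes. servo_tool: Moves the arm, as the interface text tells. Its arguments: {"type":"object","properties":{"motion":{"type":"array"},"newtons":{"type":"number"}},"required":["motion"]}

```bash
mkdir -p pics
cat > h.py <<'E'
import numpy as np, cv2, json
from plant import readout, viewer, ticket
def snap(name, f):
    o=readout.get_obs(); d=viewer.get_image(name)
    K=np.array([[d["fx"],0,d["cx"]],[0,d["fy"],d["cy"]],[0,0,1.]])
    if name=="wrist":
        T=np.eye(4);T[:3,:3]=o["eef_rot"];T[:3,3]=o["tcp_pos"];C=T@np.array(d["T_tool_cam"])
    else: C=np.linalg.inv(np.array(d["extrinsics"]))
    im=np.array(d["pixels"])[:,:,::-1].copy()
    cv2.imwrite(f"pics/{f}.png",im); np.savez(f"pics/{f}.npz",K=K,k1=d["k1"],C=C)
    return im
def cal(f):
    z=np.load(f"pics/{f}.npz");return z["K"],float(z["k1"]),z["C"]
def ray(f,uv):
    K,k1,C=cal(f)
    p=cv2.undistortPoints(np.array(uv,float).reshape(-1,1,2),K,np.array([k1,0,0,0,0.])).reshape(-1,2)
    d=np.c_[p,np.ones(len(p))]@C[:3,:3].T
    return C[:3,3],d
def onz(f,uv,z):
    c,d=ray(f,uv); return c+d*((z-c[2])/d[:,2])[:,None]
def proj(f,P):
    K,k1,C=cal(f);W=np.linalg.inv(C)
    return cv2.projectPoints(np.array(P,float).reshape(-1,1,3),cv2.Rodrigues(W[:3,:3])[0],W[:3,3],K,np.array([k1,0,0,0,0.]))[0].reshape(-1,2)
def blobs(im,lo,hi,amin=30):
    m=cv2.inRange(cv2.cvtColor(im,cv2.COLOR_BGR2HSV),np.array(lo),np.array(hi))
    n,l,s,c=cv2.connectedComponentsWithStats(m)
    return [(c[i].round(1).tolist(),s[i].tolist()) for i in range(1,n) if s[i,4]>=amin]
E
python3 - <<'E'
from h import *
a=snap("top","top0");b=snap("side","side0");c=snap("wrist","wr0")
cv2.imwrite("pics/m0.png",np.hstack([cv2.resize(a,(400,300)),cv2.resize(b,(400,300))]))
for n,im in(("top",a),("side",b)):
  print(n,"red",blobs(im,(0,130,60),(8,255,255)),blobs(im,(172,130,60),(180,255,255)),"blue",blobs(im,(100,110,40),(125,255,255)))
print(readout.get_obs()["eef_rot"])
for f in("top0","side0","wr0"): print(cal(f)[2].round(3).tolist())
E
```

```text
top red [([185.4, 19.5], [180, 15, 12, 9, 53]), ([211.3, 232.0], [195, 216, 34, 34, 904]), ([267.6, 233.9], [256, 222, 24, 25, 448]), ([36.0, 230.0], [0, 226, 80, 14, 157]), ([114.5, 279.7], [81, 241, 66, 75, 194]), ([288.5, 345.9], [282, 339, 14, 14, 137]), ([301.4, 379.6], [297, 373, 13, 11, 44])] [] blue [([405.6, 150.6], [398, 144, 15, 15, 47]), ([390.5, 162.1], [385, 152, 14, 20, 56]), ([314.0, 250.5], [306, 236, 24, 25, 114]), ([419.5, 314.5], [405, 298, 33, 41, 355]), ([411.6, 379.7], [392, 374, 42, 10, 272])]
side red [([165.5, 69.6], [159, 0, 28, 144, 318]), ([485.5, 50.1], [482, 41, 7, 15, 54]), ([299.3, 165.6], [293, 160, 14, 13, 126]), ([219.5, 181.7], [201, 165, 37, 31, 781]), ([240.7, 221.3], [228, 206, 28, 27, 404])] [] blue [([260.9, 233.8], [256, 229, 14, 9, 55]), ([260.3, 268.4], [238, 246, 48, 47, 1191]), ([43.6, 316.0], [0, 276, 100, 100, 5186]), ([233.7, 294.4], [230, 288, 7, 12, 42]), ([414.7, 308.8], [408, 297, 18, 25, 126])]
[[-9.30949273e-01  3.65147555e-01 -8.44738952e-04]
 [ 3.65148430e-01  9.30948256e-01 -1.40317963e-03]
 [ 2.74040644e-04 -1.61474416e-03 -9.99998659e-01]]
[[0.022, -0.983, 0.18, 0.44], [-1.0, -0.021, 0.011, 0.003], [-0.007, -0.18, -0.984, 0.914], [0.0, 0.0, 0.0, 1.0]]
[[0.918, -0.207, 0.338, 0.289], [-0.396, -0.51, 0.764, -0.625], [0.014, -0.835, -0.55, 0.521], [0.0, 0.0, 0.0, 1.0]]
[[0.365, 0.889, 0.278, 0.152], [0.931, -0.347, -0.112, 0.611], [-0.003, 0.299, -0.954, 0.385], [0.0, 0.0, 0.0, 1.0]]
```

View pics/top0.png

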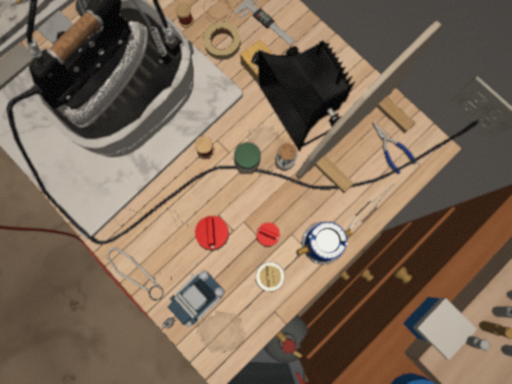

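View pics/side0.png

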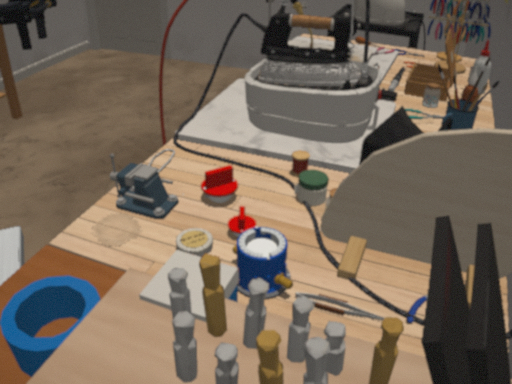

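The top view shows two red caps, a large one at (211,232) and a small one at (268,234). The open blue housing is at (325,242) with its stubs at about (305,250) and (349,232), and a standing panel runs from (300,175) to (440,25). The side view shows the large cap at (219,185), the small cap at (241,221) and the housing at (261,262). The large cap (34 px flange against 24 px) fits the job. Next come positions and an enlarged crop to confirm.

Run:
```python
from h import *
a=cv2.imread("pics/top0.png")
c=np.hstack([cv2.resize(a[205:260,180:250],(400,314),interpolation=2),cv2.resize(a[207:280,293:386],(400,314),interpolation=2)])
cv2.imwrite("pics/c0.png",c)
print("capflange",onz("top0",[[211.5,232.5]],.03), "edge diam big/small", np.ptp(onz("top0",[[195,232],[229,232]],.03),axis=0),np.ptp(onz("top0",[[256,234],[280,234]],.03),axis=0))
print("rim",onz("top0",[[326,242]],.075),"stubs",onz("top0",[[304,251],[350,232]],.026))
print("panel", onz("top0",[[300,175],[440,25]],0.0),onz("top0",[[300,175],[440,25]],0.15))
print("small, tin, flux, glass",onz("top0",[[268,234],[270,277],[247,155],[287,153]],.03))
m=cv2.inRange(cv2.cvtColor(a,cv2.COLOR_BGR2HSV),(0,130,60),(8,255,255))
```

```text
capflange [[0.52594465 0.10346331 0.03      ]] edge diam big/small [0.00156406 0.07176653 0.        ] [0.00107936 0.05049587 0.        ]
rim [[ 0.50750116 -0.13036591  0.075     ]] stubs [[ 0.4916228  -0.09187234  0.026     ]
 [ 0.53362132 -0.18909656  0.026     ]]
panel [[ 0.66156643 -0.08549229  0.        ]
 [ 1.03911969 -0.42127863  0.        ]] [[ 0.62518056 -0.07094311  0.15      ]
 [ 0.94075181 -0.35160421  0.15      ]]
small, tin, flux, glass [[ 0.52535196 -0.01565922  0.03      ]
 [ 0.43641703 -0.02129486  0.03      ]
 [ 0.6966921   0.03297009  0.03      ]
 [ 0.70298172 -0.05412276  0.03      ]]
```

View pics/c0.png

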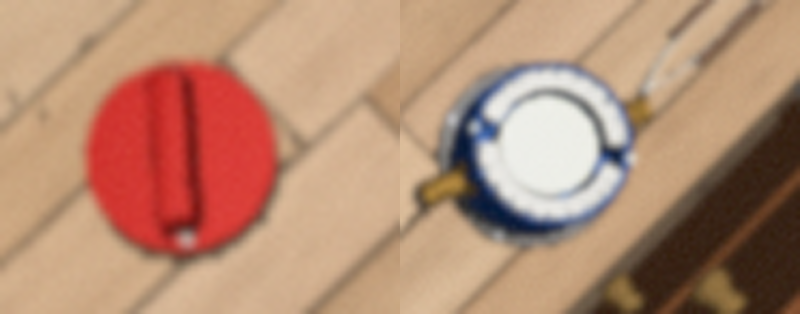

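The crop confirms it. The large cap's flange measures 72 mm (the small one 50 mm), and its bar runs along about +5° in world. The collar's slots show at crop (484,130) and (615,155), so the slot line is at about 79°. Moving above the cap.

Emit:
servo_tool --motion '[[[0,0,0],[-0.0377,-0.0281,0.003],100],[[0,0,0],[-0.0377,-0.0281,0.003],100],[[0,0,0],[-0.0377,-0.0281,0.003],100],[[0,0,0],[-0.0377,-0.0281,0.003],100],[[0,0,0],[-0.0377,-0.0281,0.003],100],[[0,0,0],[-0.0377,-0.0281,0.003],100],[[0,0,0],[-0.0377,-0.0281,0.003],100],[[0,0,0],[-0.0377,-0.0281,0.003],100],[[0,0,0],[-0.0377,-0.0281,0.003],100],[[0,0,0],[-0.0377,-0.0281,0.003],100],[[0,0,0],[-0.0377,-0.0281,0.003],100],[[0,0,0],[-0.0377,-0.0281,0.003],100],[[0,0,-6.6],[0,0,0],100],[[0,0,-6.6],[0,0,0],100],[[0,0,-6.6],[0,0,0],100],[[0,0,-6.6],[0,0,0],100],[[0,0,0],[0,0,0],100],[[0,0,0],[0,0,0],100]]'

```text
time: 1.95
tcp_pos: [0.5261, 0.1027, 0.2114]
eef_rot: [[-0.996, -0.084, -0.0], [-0.084, 0.996, 0.0], [0.0, 0.0, -1.0]]
contact_force: [-0.6, 0.7, -0.1]
width: 0.0871
grip_force: 0.0
```

Run:
```python
from h import *
w=snap("wrist","wr1")
print(readout.get_obs()["eef_rot"])
print(blobs(w,(0,130,60),(8,255,255),100))
```

```text
[[-9.96391190e-01 -8.48793009e-02 -3.16989168e-04]
 [-8.48793076e-02  9.96391240e-01  7.69649077e-06]
 [ 3.15191957e-04  3.45745367e-05 -9.99999950e-01]]
[([158.3, 167.6], [135, 147, 46, 42, 1401]), ([259.1, 178.3], [229, 148, 61, 64, 2859])]
```

View pics/wr1.png

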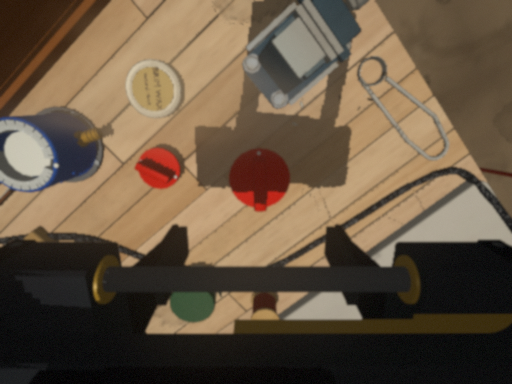

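The wrist view shows the large cap at (259,178) with its dot at (258,153), the small cap at (158,168) and the housing at (40,150). I'll fit the flange circle and use the dot for direction.

```bash
cat >> h.py <<'E'
def circ(P):
    x,y=P[:,0],P[:,1]
    for _ in range(4):
        s=np.linalg.lstsq(np.c_[x,y,np.ones(len(x))],x*x+y*y,rcond=None)[0]
        c=s[:2]/2; r=np.sqrt(s[2]+c@c); e=abs(np.hypot(x-c[0],y-c[1])-r); k=e<max(.0015,np.percentile(e,80)); x,y=x[k],y[k]
    return c,r,len(x)
E
python3 - <<'E'
from h import *
w=cv2.imread("pics/wr1.png");h=cv2.cvtColor(w,cv2.COLOR_BGR2HSV)
m=cv2.inRange(h,(0,130,60),(8,255,255));m[:,:215]=0;m[230:]=0
c=max(cv2.findContours(m,0,1)[0],key=cv2.contourArea).reshape(-1,2)
print("cap",circ(onz("wr1",c[c[:,1]<195],.03)))
sub=w[146:162,248:270]; g=sub.min(axis=2).astype(int)
ys,xs=np.nonzero(g>90); print(g.max(),list(zip(xs+248,ys+146))[:30])
# bar: shade inside the flange
for y in range(160,214,6): print(y,w[y,240:280,2].tolist())
E
```

```text
cap (array([0.52709414, 0.10511018]), np.float64(0.03470517114345162), 118)
68 []
160 [86, 85, 85, 84, 84, 83, 84, 83, 84, 84, 87, 84, 82, 79, 78, 78, 80, 78, 79, 77, 80, 77, 76, 79, 78, 80, 83, 83, 83, 83, 83, 83, 83, 85, 83, 83, 83, 82, 84, 84]
166 [84, 84, 85, 84, 85, 85, 83, 84, 83, 83, 83, 81, 81, 81, 81, 83, 84, 84, 81, 84, 84, 82, 84, 82, 81, 80, 82, 82, 82, 83, 83, 83, 83, 83, 84, 83, 83, 83, 83, 84]
172 [84, 83, 85, 85, 85, 85, 84, 84, 83, 83, 83, 83, 82, 82, 81, 85, 83, 83, 84, 85, 85, 83, 83, 83, 83, 77, 81, 81, 85, 83, 83, 83, 81, 84, 83, 83, 83, 82, 84, 82]
178 [85, 85, 85, 84, 84, 86, 86, 85, 85, 85, 85, 82, 84, 81, 81, 82, 81, 84, 83, 83, 83, 82, 83, 85, 83, 80, 81, 83, 84, 83, 85, 83, 83, 85, 82, 83, 84, 85, 84, 84]
184 [85, 84, 86, 84, 84, 85, 85, 84, 85, 85, 83, 85, 82, 82, 82, 82, 84, 83, 85, 85, 83, 84, 84, 84, 83, 80, 81, 82, 84, 84, 84, 82, 83, 85, 83, 84, 84, 83, 84, 84]
190 [90, 86, 87, 88, 89, 89, 91, 98, 105, 109, 107, 109, 105, 94, 87, 84, 85, 85, 86, 85, 85, 85, 84, 84, 83, 83, 86, 94, 103, 108, 108, 109, 107, 108, 108, 105, 106, 102, 92, 87]
196 [193, 194, 194, 194, 193, 193, 194, 193, 193, 193, 193, 192, 182, 155, 113, 89, 86, 87, 83, 85, 85, 85, 85, 85, 84, 85, 101, 138, 176, 188, 192, 192, 191, 191, 191, 191, 190, 190, 190, 189]
202 [195, 193, 191, 192, 192, 191, 191, 192, 191, 192, 191, 190, 185, 163, 128, 106, 106, 107, 106, 106, 101, 93, 88, 89, 91, 104, 139, 174, 188, 191, 190, 190, 190, 189, 187, 187, 186, 183, 185, 184]
208 [179, 165, 162, 165, 175, 177, 178, 180, 183, 185, 186, 186, 181, 165, 153, 164, 177, 186, 186, 186, 184, 184, 182, 178, 170, 159, 157, 168, 179, 185, 184, 183, 184, 183, 184, 186, 185, 186, 187, 189]
```

Run:
```python
from h import *
print(onz("wr1",[[258,153.5]],.03),onz("wr1",[[260.2,204]],.064), onz("wr1",[[260.2,210]],.064))
w=cv2.imread("pics/wr1.png")
g=w[146:162,248:270].min(axis=2).astype(float); g=np.clip(g-np.median(g)-10,0,None); ys,xs=np.indices(g.shape)
u=[(xs*g).sum()/g.sum()+248,(ys*g).sum()/g.sum()+146]; print(u,onz("wr1",[u],.03))
```

```text
[[0.49833705 0.10138537 0.03      ]] [[0.546615  0.1077544 0.064    ]] [[0.55346411 0.10836426 0.064     ]]
[np.float64(257.4873595505618), np.float64(148.5189606741573)] [[0.49275265 0.10032013 0.03      ]]
```

Emit:
servo_tool --motion '[[[0,0,-1.5],[0,0.0015,0],100],[[0,0,0],[0,0,0.04],100],[[0,0,0],[0,0,0.04],100],[[0,0,0],[0,0,0.04],100],[[0,0,0],[0,0,0.02],100],[[0,0,0],[0,0,0.0135],100],[[0,0,0],[0,0,0],100],[[0,0,0],[0,0,0],0],[[0,0,0],[0,0,0],0],[[0,0,0],[0,0,0],0],[[0,0,0],[0,0,0],0],[[0,0,0],[0,0,0],0],[[0,0,0],[0,0,0],0],[[0,0,0],[0,0,0],0]]' --newtons 30

```text
time: 3.4
tcp_pos: [0.5261, 0.1042, 0.0582]
eef_rot: [[-0.994, -0.113, 0.0], [-0.113, 0.994, 0.0], [-0.0, -0.0, -1.0]]
contact_force: [0.0, -0.7, 0.4]
width: 0.0391
grip_force: 0.0
```

Emit:
servo_tool --motion '[[[0,0,0],[0,0,0],0],[[0,0,0],[0,0,0],0],[[0,0,0],[0,0,0],0],[[0,0,0],[0,0,0],0],[[0,0,0],[0,0,0],0],[[0,0,0],[0,0,0],0],[[0,0,0],[0,0,0],0],[[0,0,0],[0,0,0],0],[[0,0,0],[0,0,-0.01],0],[[0,0,0],[0,0,-0.03],0],[[0,0,0],[0,0,-0.04],0],[[0,0,0],[0,0,-0.042],0],[[0,0,0],[0,-0.03,0],0],[[0,0,0],[0,-0.04,0],0],[[0,0,0],[0,-0.03,0],0],[[0,0,0],[0,0,0],0],[[0,0,0],[0,0,0],0],[[0,0,0],[0,0,0],0]]'

```text
time: 5.2
tcp_pos: [0.5368, 0.0057, 0.1802]
eef_rot: [[-0.994, -0.113, -0.001], [-0.113, 0.994, 0.001], [0.001, 0.001, -1.0]]
contact_force: [-0.1, 0.3, -1.5]
width: 0.0135
grip_force: 30.0
```

Run:
```python
from h import *
w=snap("wrist","wr2")
cv2.imwrite("pics/wr2b.png",cv2.resize(w[:,:400],None,fx=1.5,fy=1.5,interpolation=2))
print(proj("wr2",[[.5075,-.13,.075]]))
```

```text
[[104.71393106 149.18893321]]
```

View pics/wr2b.png

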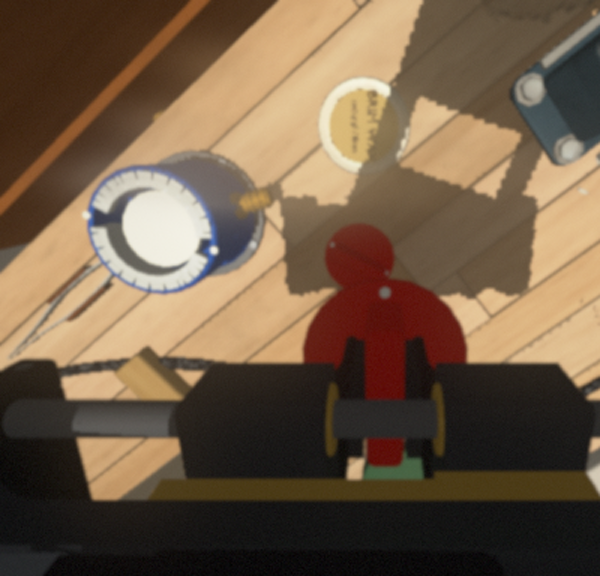

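The cap is held, with its dot at (257,195). The housing rim is centred near (102,153), with its slot dots at (59,143) and (142,166) in full-frame pixels. Refining these.

Run:
```python
from h import *
w=cv2.imread("pics/wr2.png");h=cv2.cvtColor(w,cv2.COLOR_BGR2HSV)
# rim: bright low-sat ring + its inside, filled
m=cv2.inRange(h,(0,0,120),(180,75,255)); m[:, :50]=0;m[:,150:]=0;m[:105]=0;m[200:]=0
c=max(cv2.findContours(cv2.morphologyEx(m,cv2.MORPH_OPEN,np.ones((3,3))),0,1)[0],key=cv2.contourArea).reshape(-1,2)
print("ring",circ(onz("wr2",cv2.convexHull(c).reshape(-1,2),.075)))
b=cv2.inRange(h,(100,110,60),(130,255,255));b[:, 155:]=0
c=max(cv2.findContours(b,0,1)[0],key=cv2.contourArea).reshape(-1,2);P=onz("wr2",c,.075)
hull=cv2.convexHull(c).reshape(-1,2); hl=hull[hull[:,0]<95]
d=onz("wr2",[[58.7,143.3],[142,166]],.075)
print("blue left+top",circ(onz("wr2",c[(c[:,0]<90)|(c[:,1]>185)],.075)))
for (u,v) in((59,143),(142,166)):
  s=w[v-5:v+6,u-5:u+6].min(axis=2).astype(float); print(s.astype(int).tolist() if 0 else s.max()); g=np.clip(s-.75*s.max(),0,None);yy,xx=np.indices(s.shape)
  q=[(xx*g).sum()/g.sum()+u-5,(yy*g).sum()/g.sum()+v-5];print(q,onz("wr2",[q],.075))
e=d[0]-d[1];print("dots mid",d.mean(0),"r",np.hypot(*e[:2])/2,"ang",np.degrees(np.arctan2(e[1],e[0]))%180)
o=readout.get_obs();R=o["eef_rot"];t=np.array(o["tcp_pos"])
q=onz("wr2",[[256.7,195.3]],t[2]-.028)[0];print("cap dot",q,"tool", (q-t)@R)
```

```text
ring (array([ 0.51216632, -0.1345664 ]), np.float64(0.03727872945813156), 20)
blue left+top (array([ 0.53984581, -0.10955466]), np.float64(0.0016490918285175695), 9)
215.0
[np.float64(57.133865520417565), np.float64(143.06202026404668)] [[ 0.50678612 -0.17041127  0.075     ]]
228.0
[np.float64(142.01756954612006), np.float64(166.38945827232797)] [[ 0.51907403 -0.09809234  0.075     ]]
dots mid [ 0.5127832  -0.13359788  0.075     ] r 0.03598634283454411 ang 80.49568847016548
cap dot [0.5092393  0.00191566 0.1521319 ] tool [ 0.02786382 -0.00084814  0.02801598]
```

```bash
cat >> h.py <<'E'
from scipy.optimize import least_squares
def circr(P,r):
    s=least_squares(lambda c:np.hypot(P[:,0]-c[0],P[:,1]-c[1])-r,P[:,:2].mean(0),loss="soft_l1",f_scale=.0005); return s.x, np.median(abs(s.fun))
E
python3 - <<'E'
from h import *
o=readout.get_obs();R=np.array(o["eef_rot"]);t=np.array(o["tcp_pos"])
for f,z,box,tt in(("wr2",t[2]-.028,(200,312,186,232),t),("wr1",.03,(225,295,140,196),np.array([.5261,.1042,.058]))):
  w=cv2.imread(f"pics/{f}.png");h=cv2.cvtColor(w,cv2.COLOR_BGR2HSV)
  m=cv2.inRange(h,(0,130,40),(8,255,255))|cv2.inRange(h,(172,130,40),(180,255,255))
  c=max(cv2.findContours(m,0,1)[0],key=lambda k:cv2.contourArea(k) if box[0]<k[:,0,0].mean()<box[1] else 0).reshape(-1,2)
  c=c[(c[:,0]>box[0])&(c[:,0]<box[1])&(c[:,1]>box[2])&(c[:,1]<box[3])]
  if f=="wr2": c=c[(abs(c[:,0]-240)>33)|(c[:,1]>192)]
  P=onz(f,c,z); P=P if f=="wr1" else P[~((c[:,0]>212)&(c[:,0]<267)&(c[:,1]<192))]
  print(f,len(P),c.min(0),c.max(0)); q,e=circr(P,.036); print(q,e,"tool offs",(np.r_[q,z]-tt)@R)
print(circr(onz("wr2",cv2.convexHull(np.array([[0,0]])).reshape(-1,2),.075),.038) if 0 else "")
E
```

```text
wr2 133 [203 188] [310 231]
[ 0.49749152 -0.00174743] 0.005092798469911716 tool offs [ 0.0399525  -0.00314861  0.02802189]
wr1 120 [229 148] [289 195]
[0.52857927 0.10535527] 0.000552528207219731 tool offs [-0.00261126  0.0008506   0.02799891]
```

Emit:
servo_tool --motion '[[[0,0,8.16],[0,0,0],0],[[0,0,8.16],[0,0,0],0],[[0,0,8.16],[0,0,0],0],[[0,0,8.16],[0,0,0],0],[[0,0,8.16],[0,0,0],0],[[0,0,8.16],[0,0,0],0],[[0,0,8.16],[0,0,0],0],[[0,0,8.16],[0,0,0],0],[[0,0,8.16],[0,0,0],0],[[0,0,8.16],[0,0,0],0],[[0,0,8.16],[0,0,0],0],[[0,0,8.16],[0,0,0],0],[[0,0,8.16],[0,0,0],0],[[0,0,0],[-0.035,-0.0003,0],0],[[0,0,0],[-0.035,-0.0003,0],0],[[0,0,0],[-0.035,-0.0003,0],0],[[0,0,0],[-0.035,-0.0003,0],0],[[0,0,0],[0,0,0.02],0],[[0,0,0],[0,0,0.012],0],[[0,0,0],[0,0,0],0]]'

```text
time: 7.25
tcp_pos: [0.5113, -0.1312, 0.1463]
eef_rot: [[0.165, 0.986, -0.005], [0.986, -0.165, 0.003], [0.002, -0.005, -1.0]]
contact_force: [-0.3, 0.2, -1.9]
width: 0.0138
grip_force: 30.0
```

Run:
```python
from h import *
o=readout.get_obs();t=np.array(o["tcp_pos"]);R=np.array(o["eef_rot"]);print(t,np.degrees(np.arctan2(R[1,1],R[0,1])),o["contact_force"])
a=snap("wrist","wr3");b=snap("side","sd3")
u=proj("sd3",[[.512,-.1345,.09]])[0].astype(int);print(u)
B=cv2.resize(b[u[1]-60:u[1]+60,u[0]-60:u[0]+60],(400,400),interpolation=2)
A=cv2.resize(a[100:260,170:330],(400,400),interpolation=2)
cv2.imwrite("pics/m3.png",np.hstack([A,B]))
```

```text
[ 0.51131464 -0.13118521  0.14625669] -9.524215774091545 [-0.32026565  0.23935377 -1.89159535]
[262 233]
```

View pics/m3.png

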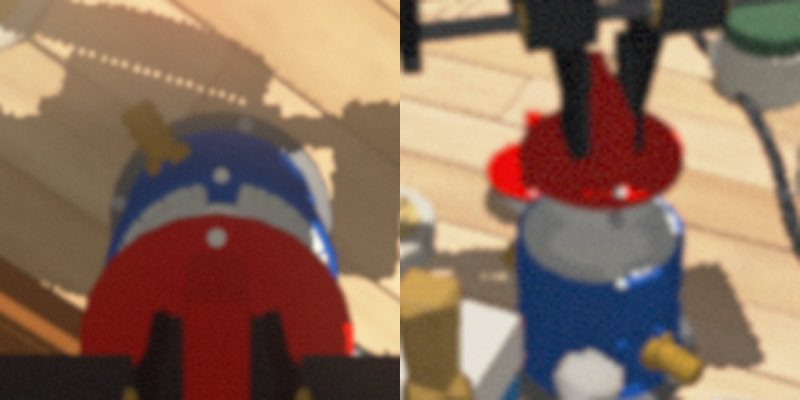

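The cap dot and slot dot nearly line up: wrist (256.8,194.8) over (258.4,170), and side crop (621,191) over (621,283). Checking in numbers.

Run:
```python
from h import *
o=readout.get_obs();t=np.array(o["tcp_pos"]);R=np.array(o["eef_rot"])
q=np.r_[onz("wr3",[[170+217/2.5-.3,100+237/2.5-.3]],t[2]-.028),onz("wr3",[[170+221/2.5-.3,100+175/2.5-.3]],.075)]
s=lambda x,y:[262-60+(x-400)*.3-.35,233-60+y*.3-.35]
p=np.r_[onz("sd3",[s(621,191)],t[2]-.028),onz("sd3",[s(621,283)],.075)]
for n,z in(("wrist",q),("side",p)): print(n,z.round(4).tolist(),"tool",((z-t)@R).round(4).tolist())
w=cv2.imread("pics/sd3.png");h=cv2.cvtColor(w,cv2.COLOR_BGR2HSV)
m=cv2.inRange(h,(0,130,40),(8,255,255));ys,xs=np.nonzero(m[200:236,235:290]);
c=max(cv2.findContours(m,0,1)[0],key=lambda k:cv2.contourArea(k) if 235<k[:,0,0].mean()<290 else 0).reshape(-1,2)
c=c[(c[:,0]>243)&(c[:,1]>217)];z,e=circr(onz("sd3",c,t[2]-.034),.036);print("flange side",len(c),z,e)
b=cv2.inRange(h,(100,110,40),(130,255,255));c=max(cv2.findContours(b,0,1)[0],key=lambda k:cv2.contourArea(k) if 235<k[:,0,0].mean()<290 else 0).reshape(-1,2)
k=[(u,c[c[:,1]==u][:,0].min(),c[c[:,1]==u][:,0].max()) for u in range(250,270,4)];print(k)
ax=proj("sd3",[[.512,-.1345,.05],[.512,-.1345,.06]]);print(ax)
```

```text
wrist [[0.5172, -0.1028, 0.1198], [0.519, -0.0978, 0.075]] tool [[0.0291, -0.0003, 0.028], [0.0344, 0.0007, 0.0728]]
side [[0.5064, -0.1635, 0.1198], [0.5048, -0.1696, 0.075]] tool [[-0.0325, -0.0009, 0.028], [-0.0388, -0.0014, 0.0727]]
flange side 64 [ 0.51212479 -0.12906685] 0.0009579352971003548
[(250, np.int32(238), np.int32(285)), (254, np.int32(238), np.int32(285)), (258, np.int32(238), np.int32(285)), (262, np.int32(238), np.int32(284)), (266, np.int32(238), np.int32(285))]
[[262.40418574 254.45434873]
 [262.51836931 249.40304648]]
```

Emit:
servo_tool --motion '[[[0,0,1.0],[-0.0005,0.0002,0.006],0],[[0,0,0],[0,0,0.006],0],[[0,0,0],[0,0,0.005],0],[[0,0,0],[0,0,0],0],[[0,0,0],[0,0,0.0015],0],[[0,0,0],[0,0,0.0015],0],[[0,0,0],[0,0,0.0015],0],[[0,0,0],[0,0,0],0]]'

```text
time: 8.15
tcp_pos: [0.5129, -0.1333, 0.1266]
eef_rot: [[0.184, 0.983, -0.0], [0.983, -0.184, 0.0], [0.0, -0.0, -1.0]]
contact_force: [-1.0, 1.1, -0.0]
width: 0.0138
grip_force: 30.0
```

Emit:
servo_tool --motion '[[[0,0,0],[0,0,0.0015],0],[[0,0,0],[0,0,0.0015],0],[[0,0,0],[0,0,0.0015],0],[[0,0,0],[0,0,0],0],[[0,0,0],[0,0,0],0]]'

```text
time: 8.65
tcp_pos: [0.5125, -0.1331, 0.1217]
eef_rot: [[0.184, 0.983, -0.001], [0.983, -0.184, 0.001], [0.001, -0.001, -1.0]]
contact_force: [-0.6, 2.1, -2.8]
width: 0.0137
grip_force: 30.0
```

Past rim height with little force, so the pins are in the slots. Pressing down against the spring.

Emit:
servo_tool --motion '[[[0,0,0],[0,0,0.0015],0],[[0,0,0],[0,0,0.0015],0],[[0,0,0],[0,0,0.0015],0],[[0,0,0],[0,0,0.0015],0],[[0,0,0],[0,0,0.0015],0],[[0,0,0],[0,0,0],0]]' --newtons 45

```text
time: 9.25
tcp_pos: [0.5125, -0.133, 0.1152]
eef_rot: [[0.184, 0.983, -0.001], [0.983, -0.184, 0.001], [0.001, -0.001, -1.0]]
contact_force: [-2.5, 4.4, 6.7]
width: 0.0137
grip_force: 45.0
```

Emit:
servo_tool --motion '[[[0,0,0],[0.0005,-0.0004,0],0],[[0,0,0],[0,0,0.0015],0],[[0,0,0],[0,0,0.0015],0],[[0,0,0],[0,0,0.0015],0],[[0,0,0],[0,0,0],0],[[0,0,0],[0,0,0],0]]'

```text
time: 9.85
tcp_pos: [0.5125, -0.1329, 0.1111]
eef_rot: [[0.184, 0.983, 0.0], [0.983, -0.184, -0.0], [-0.0, 0.0, -1.0]]
contact_force: [-2.9, 3.6, 8.3]
width: 0.014
grip_force: 45.0
```

Emit:
servo_tool --motion '[[[0,0,0],[0.0002,-0.0003,0.0003],0],[[0,0,4],[0,0.00013,0],0],[[0,0,4],[0,0.00013,0],0],[[0,0,4],[0,0.00013,0],0],[[0,0,0],[0,0,0],0]]'

```text
time: 10.35
tcp_pos: [0.5133, -0.1327, 0.1108]
eef_rot: [[0.385, 0.923, 0.001], [0.923, -0.385, -0.0], [0.0, 0.002, -1.0]]
contact_force: [-0.4, 3.9, 6.2]
width: 0.0137
grip_force: 45.0
```

```bash
python3 -c "
from h import *
o=readout.get_obs();R=np.array(o['eef_rot']);print(np.degrees(np.arctan2(R[1,1],R[0,1])),o['torque'],o['contact_force'])"
```

```text
-22.661575224396078 [ 0.62000436  0.38528072 -0.05642549] [-0.42804886  3.91692903  6.20417132]
```

Turning freely in the groove; going on.

Emit:
servo_tool --motion '[[[0,0,4],[0,0.00013,0],0],[[0,0,4],[0,0.00013,0],0],[[0,0,4],[0,0.00013,0],0],[[0,0,4],[0,0.00013,0],0],[[0,0,4],[0,0.00013,0],0],[[0,0,2],[0,7e-05,0],0],[[0,0,0],[0,0,0],0]]'

```text
time: 11.05
tcp_pos: [0.5139, -0.133, 0.1107]
eef_rot: [[0.702, 0.712, 0.001], [0.712, -0.702, -0.0], [0.001, 0.001, -1.0]]
contact_force: [-0.6, 4.2, 7.4]
width: 0.0138
grip_force: 45.0
```

```bash
python3 -c "
from h import *
o=readout.get_obs();R=np.array(o['eef_rot']);print(np.degrees(np.arctan2(R[1,1],R[0,1])),o['torque'],o['contact_force'])"
```

```text
-44.625117101099 [0.78922565 0.29447941 0.00306198] [-0.64613757  4.22261384  7.37935514]
```

Emit:
servo_tool --motion '[[[0,0,1.5],[0,5e-05,0],0],[[0,0,1.5],[0,5e-05,0],0],[[0,0,1.5],[0,5e-05,0],0],[[0,0,0],[0,0,0],0]]'

```text
time: 11.45
tcp_pos: [0.5138, -0.1329, 0.1107]
eef_rot: [[0.755, 0.655, 0.001], [0.655, -0.755, 0.0], [0.001, 0.0, -1.0]]
contact_force: [-1.1, 4.8, 7.3]
width: 0.0136
grip_force: 45.0
```

```bash
python3 -c "
from h import *
o=readout.get_obs();R=np.array(o['eef_rot']);print(np.degrees(np.arctan2(R[1,1],R[0,1])),o['torque'],o['contact_force'],o['tcp_pos'])"
```

```text
-49.065644493901786 [0.80611905 0.42350894 0.23312721] [-1.14693126  4.77894731  7.31586239] [ 0.51375001 -0.132897    0.11067885]
```

Emit:
servo_tool --motion '[[[0,0,1.0],[0,0,0],0],[[0,0,0],[0,0,0],0],[[0,0,0],[0,0,0],0]]'

```text
time: 11.75
tcp_pos: [0.5136, -0.1327, 0.1107]
eef_rot: [[0.766, 0.642, 0.0], [0.642, -0.766, 0.0], [0.001, 0.0, -1.0]]
contact_force: [-0.7, 4.7, 8.1]
width: 0.0138
grip_force: 45.0
```

```bash
python3 -c "
from h import *
o=readout.get_obs();R=np.array(o['eef_rot']);print(np.degrees(np.arctan2(R[1,1],R[0,1])),o['torque'],o['contact_force'],o['tcp_pos'])"
```

```text
-50.03634063654568 [0.93290926 0.39831758 0.22888582] [-0.73474395  4.71332372  8.09945585] [ 0.5135957  -0.13269229  0.1106738 ]
```

Emit:
servo_tool --motion '[[[0,0,1.5],[0,0,0],0],[[0,0,0],[0,0,0],0],[[0,0,0],[0,0,0],0]]'

```text
time: 12.05
tcp_pos: [0.5133, -0.1323, 0.1106]
eef_rot: [[0.783, 0.622, -0.0], [0.622, -0.783, 0.001], [0.0, -0.001, -1.0]]
contact_force: [-1.9, 7.1, 7.9]
width: 0.0138
grip_force: 45.1
```

```bash
python3 -c "
from h import *
o=readout.get_obs();R=np.array(o['eef_rot']);print(np.degrees(np.arctan2(R[1,1],R[0,1])),o['torque'],o['contact_force'],o['tcp_pos'])"
```

```text
-51.524627909984915 [1.08920635 0.35725891 0.31313789] [-1.94975308  7.1001593   7.88838931] [ 0.51329418 -0.13228295  0.11063892]
```

The stop is felt: torque and side force now rise with the turn. Backing off the load a little and letting the cap rise into the notches.

Emit:
servo_tool --motion '[[[0,0,-1.5],[0.0003,-0.0002,0],0],[[0,0,0],[0,0,0],0],[[0,0,0],[0,0,-0.001],0],[[0,0,0],[0,0,-0.001],0],[[0,0,0],[0,0,-0.001],0],[[0,0,0],[0,0,-0.001],0],[[0,0,0],[0,0,0],0]]'

```text
time: 12.75
tcp_pos: [0.5134, -0.1324, 0.1143]
eef_rot: [[0.767, 0.642, -0.0], [0.642, -0.767, 0.001], [0.0, -0.001, -1.0]]
contact_force: [-1.8, 5.5, 6.0]
width: 0.0137
grip_force: 45.0
```

```bash
python3 -c "
from h import *
o=readout.get_obs();R=np.array(o['eef_rot']);print(np.degrees(np.arctan2(R[1,1],R[0,1])),o['torque'],o['contact_force'],o['tcp_pos'])"
```

```text
-50.08527299665516 [0.9393046  0.41729856 0.11356389] [-1.83359992  5.48063169  6.02305429] [ 0.51341999 -0.13239225  0.1142509 ]
```

Emit:
servo_tool --motion '[[[0,0,0],[0.0002,-0.0005,-0.0006],0],[[0,0,0],[0,0,0],0],[[0,0,0],[0,0,0],40],[[0,0,0],[0,0,0],40],[[0,0,0],[0,0,0],40],[[0,0,0],[0,0,0],40],[[0,0,0],[0,0,0],40],[[0,0,0],[0,0,0],40],[[0,0,0],[0,0,-0.02],40],[[0,0,0],[0,0,-0.03],40],[[0,0,0],[0,0,-0.03],40],[[0,0,0],[0,0,-0.03],40],[[0,0,0],[-0.03,0,0],40],[[0,0,0],[-0.03,0,0],40],[[0,0,0],[0,0,0],40]]'

```text
time: 14.25
tcp_pos: [0.4652, -0.172, 0.2245]
eef_rot: [[0.769, 0.64, -0.002], [0.64, -0.769, -0.0], [-0.001, -0.001, -1.0]]
contact_force: [0.2, -0.9, -0.7]
width: 0.0349
grip_force: 0.0
```

Run:
```python
from h import *
a=snap("wrist","wr4");b=snap("side","sd4")
u=proj("sd4",[[.512,-.1345,.09]])[0].astype(int);v=proj("wr4",[[.512,-.1345,.085]])[0].astype(int);print(u,v)
v=np.clip(v,75,[437,309])
cv2.imwrite("pics/m4.png",np.hstack([cv2.resize(i[w[1]-75:w[1]+75,w[0]-75:w[0]+75],(400,400),interpolation=2) for i,w in((a,v),(b,u))]));print(v)
```

```text
[262 233] [256 127]
[256 127]
```

View pics/m4.png

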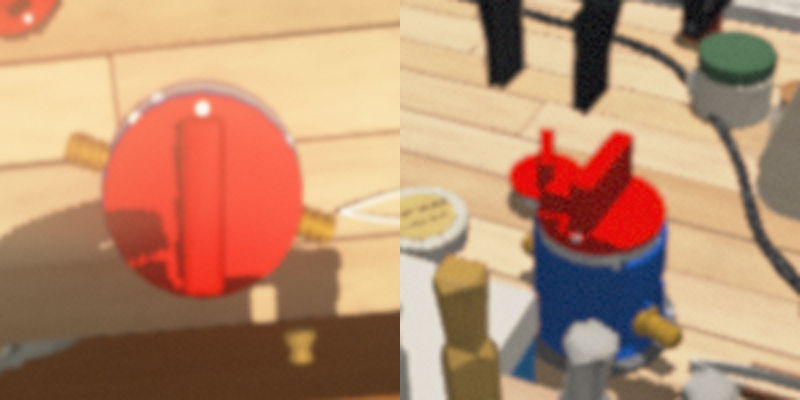

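The cap sits level on the housing. The wrist view shows its dot at crop (202,107) and the side view shows the far dot at crop (577,238), with a thin grey gap under the flange. I'll check height and angle from the two dots.

Run:
```python
from h import *
k=150/400
for z in(.078,.081,.084,.087,.090,.093):
  a=onz("wr4",[[256-75+202*k-.3,127-75+107*k-.3]],z)[0];b=onz("sd4",[[262-75+177*k-.3,233-75+238*k-.3]],z)[0];e=a-b
  print(z,a.round(4),b.round(4),"dist",np.hypot(*e[:2]).round(4),"mid",((a+b)/2)[:2].round(4),"ang",np.degrees(np.arctan2(e[1],e[0])).round(1))
```

```text
0.078 [ 0.5375 -0.1135  0.078 ] [ 0.4928 -0.1435  0.078 ] dist 0.0538 mid [ 0.5152 -0.1285] ang 33.8
0.081 [ 0.5374 -0.1136  0.081 ] [ 0.4915 -0.1467  0.081 ] dist 0.0566 mid [ 0.5144 -0.1302] ang 35.8
0.084 [ 0.5373 -0.1137  0.084 ] [ 0.4901 -0.15    0.084 ] dist 0.0596 mid [ 0.5137 -0.1318] ang 37.6
0.087 [ 0.5373 -0.1137  0.087 ] [ 0.4887 -0.1533  0.087 ] dist 0.0626 mid [ 0.513  -0.1335] ang 39.1
0.09 [ 0.5372 -0.1138  0.09  ] [ 0.4873 -0.1565  0.09  ] dist 0.0657 mid [ 0.5123 -0.1352] ang 40.6
0.093 [ 0.5371 -0.1139  0.093 ] [ 0.486  -0.1598  0.093 ] dist 0.0687 mid [ 0.5115 -0.1368] ang 41.9
```

The flange top is at 87 mm, so the cap origin is at 57 mm. It is turned about 40° from the slots, which means locked. Handing in.

```bash
python3 -c "
from plant import ticket
print(ticket.close_job())"
```

```text
the job is handed in; nothing more can be done
None
```

The large red cap is locked on the blue filter housing: it was pressed in, turned clockwise about 40° to the stop, and sprang up to the 57 mm locked height; I let go and handed the job in at about 14 s.

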